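Swing the kit tote round in the bench corner and pack its torch

ROBOT

A 6-joint arm with a two-finger parallel gripper is mounted at the origin on the work surface. World frame = base frame: x ahead of the robot, y to its left, z up, the work surface at z = 0. Lengths are in m, angles in rad, forces in N, time in s.
With the tool pointing down it reaches from about 0.3 to 0.75 m from the base axis. Payload 8.5 kg.
Tool frame: the origin (TCP) lies midway between the tips of the shut fingers; the grasp point (between the pads) lies 19 mm behind it; z points along the fingers, y is the line along which they close (so a half turn about z gives the same grasp; the last joint's range is limited). The gripper opens to 88 mm and grips with 3 to 60 N. Pads are 18 mm wide; open, the fingers measure 123 mm over their backs; the gripper's body (75 mm by 187 mm) begins 45 mm behind the grasp point.
Start: joints at [-1.338, 0.381, 1.297, -0, 1.464, -0.215], TCP at [0.238, -0.496, 0.201] pointing down, gripper open.
Joint ranges: [-3.11, 3.11], [-0.89, 2.33], [0.22, 2.48], [-1.42, 4.56], [0.17, 2.85], [-2.88, 2.88]. Speed limits (rad/s): [2.39, 2.39, 3.14, 3.14, 3.14, 3.14].

INTERFACE

Orientations are given as a rotation vector (axis times angle).
In Python, from rig import bot gives the robot as it stands. The module is installed in compiled form; this text tells all that it offers.
- The arm moves only by the tool carry_out, never from a script. Its argument "targets" is a list that holds one entry, the list of rows, each a list of 7 numbers: the turn, a rotation vector about the world's x, y, z in units of 90 degrees (1.0 is 90 degrees), then the shift along the world's x, y, z in units of 0.3 m (1.0 is 0.3 m), then the gripper command: -1 is shut, 1 is fully open, values between are in proportion. In form: [[[wx, wy, wz, x, y, z, fingers], ...]]. A call has 1 to 8 rows; each row is the pose to reach, as a shift and turn from the pose commanded when the call began; what a row does not reach only later rows make up. A row lasts 1/10 s, in which the tool goes at most 50 mm and 8.59 degrees, less where a joint would pass 70% of its speed; a pose out of reach is approached as far as the arm can. A call with a number of a shift or a turn outside -1 to 1 is refused whole. A call with a gripper value outside its range is refused whole. The fingers move at their own pace and stop on an object; the grip force is fixed at half the most. Time passes only in rows, so rows that repeat a pose let the fingers close. It gives the time, the measured TCP pose, the force, the opening and the grip force at its end, in the units of the state.
- bot.sense(): the state, without advancing time (a new reading comes with each control period).
- bot.camera(name): name is "scene" or "top"; returns the picture (420x560x3 uint8, red, green, blue); there is no depth.
- bot.calibration(name): a dict with "mtx" (3x3 intrinsics, pixels), "R" (3x3) and "t" (3): a world point X has camera coordinates R X + t. Camera axes: x right, y down, z forward; pixel columns grow to the right and rows downward; lengths in m; the calibration is good to about 2 mm. A picture is of the moment at which its call begins. calibration takes no time and is no camera call.
- bot.hand_in(): hands the job in; it is judged then, once.
Trained networks look in the newest picture that a camera, given by its name, has taken for a name from the list of things; names that differ only in an ending like _2 or _b are one class to them, and where a whole thing is asked for, a point or a joint stands for the part that bears it (a point fixed in the world has none). Each returns a list of dicts, best first, with "conf" (0 to 1); they miss things now and then, are a little off and sometimes report something else, mostly with a low value. They report only what shows in the picture. A call takes as long as a camera call. They do not tell look-alikes from the thing itself.
- bot.cut_out(camera, label): "mask" (420x560 bool, what is visible of it) and "pixel" ([row, column] in pixels, amid what is visible of it).
- bot.mark_of(camera, label): "pixel" ([row, column] in pixels: a listed point, or the origin of a listed thing).
The state is a dict: "time": time; "joint_positions": joint angles; "qd": joint speeds; "joint_torque": joint torques, N m; "eef_pos": TCP position; "orientation": TCP orientation; "contact_force": force on the tool from outside, world axes, zero at the start; "ft_torque": the same for the moment, N m; "opening": opening from 0.0 (shut) to 1.0 (fully open); "grasp_force": force on a finger pad.
Only numpy, scipy, OpenCV 4.12 (cv2) and the standard library are available. Lean on these libraries where they do the work, as an engineer would, in place of code of your own. Each camera call takes 0.05 s, during which the arm holds its last target. There are 200 camera calls.

TASK

On the packing bench, slide the white kit tote round a quarter turn, pivoting on its far left corner, which the rubber fender on the side rail of the steel corner stop holds, so that its pocket end comes out from under the paper roll and the tote ends up snug in the stop: long side flush along the back rail, end flush against the side rail, pockets to the right. Then take the longer torch out of the slanted charging cradle and stand it tail-down, right to the bottom, in the tote's small square corner pocket. Do not lift or tip the tote or let its pivot corner wander off, and leave the short torch and everything else on the bench where it is.

Things in the scene. Friction and masses are not known exactly. Their poses are not given: they have to be found in the camera images.
- corner: Steel corner stop fixed to the bench: two upright rails, 50 mm high, 4 mm thick, at a right angle. Origin: inside corner point on the table. The side rail's inner face is the plane y = 0, from x = 0 to -446 mm; the back rail's inner face is the plane x = 0, from y = 0 to -236 mm. The tote stands on the -x, -y side of them.
- fender (a point): Middle of the far one of two upright D-section rubber fenders on the side rail's inner face, half-round, radius 14 mm, 40 mm high; its axis is at x = -141, y = 0 mm in the stop's frame (the other one at x = -275). The tote's side rests along them at the start. Its pivot corner sits just past this one, catches between it and the rail as the tote is swung, and is held there.
- roll (a point): Middle of a fixed roll of brown kraft paper that hangs on two uprights over the side rail, parallel to it: radius 68 mm, 185 mm long, axis 270 mm above the table (underside at 202 mm) and 12 mm behind the side rail's inner face.
- tote_center (a point): Centre, half-way up, of the loose white plastic tote: 180 (x) by 120 (y) by 90 mm high, walls and floor 4 mm, 5 mm lip round the top, about 0.75 kg. Starts with its +y side against or within 4 mm of the fenders, +x end 106 to 122 mm from the back rail, x axis roughly along the stop's x; ends turned +90 degrees (counter-clockwise from above), +x end to the side rail, -y side to the back rail.
- tote_pivot (a point): The tote's pivot corner, outside, half-way up: x = +90, y = +60 mm from its centre. At the start the far corner by the side rail, just past the far fender. With the tote home it lies at x = -120, y = 0 mm in the stop's frame. It must not stray more than 45 mm from where it began.
- tote_swing (a point): The tote's opposite corner, outside, half-way up: x = -90, y = -60 mm from the tote's centre. When the tote is home it lies at x = 0, y = -180 mm in the stop's frame. The tote slides easily (some 2 to 5 N); swung by this end it stays on its pivot best when also pressed a little towards it.
- pocket (a point): Middle of the floor of the tote's small square corner pocket (46 by 46 mm inside), 4 mm above the table, at x = -63, y = +33 mm from the tote's centre; axes as the tote's. Under the paper roll at the start.
- wide_pocket (a point): Middle of the floor of the tote's other, wide end pocket, empty: 46 mm (x) by 62 mm (y) inside, between the -x end wall and the -y long wall, next to the small pocket; partitions 82 mm high. At x = -63, y = -25 mm from the tote's centre. Closed fingers fit in and can push a wall from inside. The rest of the tote holds things fixed in it, none above the rim.
- cradle: Black and grey charging cradle fixed to the table, base 105 by 165 mm. Origin under its middle. Two square sockets (30 mm inside, 56 mm deep) at y = +40 and -40 mm, whose axis leans 30 degrees from vertical towards the cradle's -x (towards the robot); a torch is drawn out along that axis.
- torch_center (a point): Half-way along the longer torch: black, 150 mm long; body 26 mm in diameter, head (its +z end, upper end in the cradle) 34 mm in diameter and 45 mm long, about 0.12 kg. z along the torch from tail to head. It stands in one of the cradle's two sockets, 94 mm of it out, a little loose, so that it leans some 35 degrees from vertical; the head is easily gripped.
- torch_tail (a point): Centre of the longer torch's tail face, 75 mm from its centre along -z; axes as the torch's.
- short_torch_center (a point): Half-way along the other, shorter torch (105 mm, same thickness), in the other socket; to be left.
- phone: Phone lying on the table, 150 by 74 by 9 mm, origin under its middle; not to be moved.
- tape: Roll of packing tape lying flat, 100 mm in diameter, 48 mm high, origin under its middle; not to be moved.
- mug: White mug, 80 mm in diameter, 95 mm high, origin under its middle; not to be moved.
- marker: Marker pen lying on the table, 130 mm long, 21 mm thick, along its x, origin under its middle; not to be moved.
- tub: Clear plastic tub, 200 by 150 by 80 mm, origin under its middle; not to be moved.
Mind the look-alikes: they are no part of the job. Leave any orange look-alike of the part that bears torch_center alone.

How it is judged:
By the outcome, as a careful person would: the job done as asked, in the order asked, and still so for the second after the job is handed in, with the robot touching nothing.
It also fails if it takes over 72 s, if anything falls off the work surface, if the arm or the gripper's body presses on something with over 40 N, if the wrist force passes 120 N, or if a joint passes its speed limit or range.

## Working session

There is one attempt and no reset: what is moved stays moved. The work goes in short steps, Python scripts to look and compute and a tool call to move; the robot and the scene stay as the last step left them, time stands still between calls to the robot, and variables do not carry over. Pictures are saved under pics/ and viewed, at most 10 in all, crops included, and the job is handed in when it is done.

Besides the shell and the picture viewer there is one more tool, called after "Emit:" in YAML: its name, and indented under it one key for each argument. carry_out: Moves the arm, as the interface text tells. Shifts and turns lie within -1 to 1; 1 stands for 0.3 m of shift or 90 degrees of turn. Its arguments: {"type":"object","properties":{"targets":{"type":"array"}},"required":["targets"]}

```bash
mkdir -p pics; cat > h.py <<'E'
from rig import bot
import numpy as np, cv2
def cal(c):
    k=bot.calibration(c); return [np.array(k[n],float) for n in("mtx","R","t")]
def onz(c,px,z):
    M,R,t=cal(c); d=R.T@np.linalg.inv(M)@[px[1],px[0],1]; o=-R.T@np.ravel(t)
    return o+d*(z-o[2])/d[2]
def proj(c,X):
    M,R,t=cal(c); p=M@(R@np.array(X)+np.ravel(t)); return p[1]/p[2],p[0]/p[2]
def tri(pa,pb):
    A=[]
    for c,px in(("scene",pa),("top",pb)):
        M,R,t=cal(c); P=M@np.c_[R,np.ravel(t)]
        A+= [px[1]*P[2]-P[0], px[0]*P[2]-P[1]]
    v=np.linalg.svd(np.array(A))[2][-1]; return v[:3]/v[3]
E
python3 - <<'E'
from h import *
for c in("scene","top"):
    im=bot.camera(c); cv2.imwrite(f"pics/{c}0.png",cv2.cvtColor(im,cv2.COLOR_RGB2BGR))
Z=dict(corner=0,fender=.02,roll=.27,tote_center=.045,tote_pivot=.045,tote_swing=.045,pocket=.004,wide_pocket=.004,cradle=0,torch_center=None,torch_tail=None,short_torch_center=None,phone=0,tape=0,mug=0,marker=0,tub=0)
np.set_printoptions(precision=3,suppress=True)
for n,z in Z.items():
    r={}
    for c in("scene","top"):
        l=bot.mark_of(c,n); r[c]=l
        for d in l[:2]:
            print(n,c,round(d["conf"],2),np.round(d["pixel"]), onz(c,d["pixel"],z) if z is not None else "")
    if r["scene"] and r["top"]: print("   tri",tri(r["scene"][0]["pixel"],r["top"][0]["pixel"]))
print(bot.sense())
E
```

```text
corner scene 0.62 [342. 415.] [ 0.704  0.278 -0.   ]
corner top 0.76 [147. 194.] [0.709 0.271 0.   ]
   tri [0.708 0.273 0.005]
fender scene 0.93 [290. 408.] [0.57  0.255 0.02 ]
fender scene 0.25 [214. 164.] [ 0.441 -0.47   0.02 ]
fender top 0.81 [190. 194.] [0.571 0.265 0.02 ]
   tri [0.571 0.26  0.024]
roll top 0.32 [194. 350.] [ 0.542 -0.206  0.27 ]
tote_center scene 0.57 [262. 378.] [0.515 0.171 0.045]
tote_center scene 0.27 [257. 389.] [0.494 0.199 0.045]
tote_center top 0.9 [203. 222.] [0.528 0.169 0.045]
tote_center top 0.66 [181. 202.] [0.597 0.233 0.045]
   tri [0.527 0.168 0.058]
tote_pivot scene 0.74 [276. 238.] [ 0.641 -0.169  0.045]
tote_pivot scene 0.72 [292. 408.] [0.598 0.251 0.045]
tote_pivot top 0.89 [179. 201.] [0.601 0.238 0.045]
tote_pivot top 0.41 [230. 239.] [0.448 0.114 0.045]
   tri [0.684 0.068 0.265]
tote_swing scene 0.86 [235. 358.] [0.43  0.108 0.045]
tote_swing top 0.87 [231. 242.] [0.445 0.104 0.045]
   tri [0.444 0.105 0.058]
pocket scene 0.71 [257. 388.] [0.455 0.198 0.004]
pocket top 0.57 [228. 214.] [0.453 0.198 0.004]
   tri [0.453 0.198 0.002]
wid
[... 1423 characters left out ...]
 0.448 -0.008  0.   ]
   tri [ 0.448 -0.005 -0.018]
tub scene 0.68 [211. 163.] [ 0.409 -0.491  0.   ]
tub scene 0.29 [273. 240.] [ 0.595 -0.183  0.   ]
tub top 0.89 [247. 432.] [ 0.408 -0.49   0.   ]
   tri [ 0.408 -0.491 -0.001]
{'time': 1.8, 'joint_positions': array([-1.338,  0.381,  1.297, -0.   ,  1.464, -0.215]), 'qd': array([ 0.001,  0.   ,  0.001, -0.001,  0.002,  0.001]), 'joint_torque': array([ -0.001, -43.78 , -22.473,   0.071,   0.031,  -0.   ]), 'eef_pos': array([ 0.238, -0.496,  0.201]), 'orientation': array([ 3.063,  0.698, -0.   ]), 'contact_force': array([-0.787,  0.032,  0.012]), 'ft_torque': array([ 0.005, -0.033, -0.013]), 'grasp_force': 0.0, 'opening': 1.0029099940739379}
```

View pics/scene0.png

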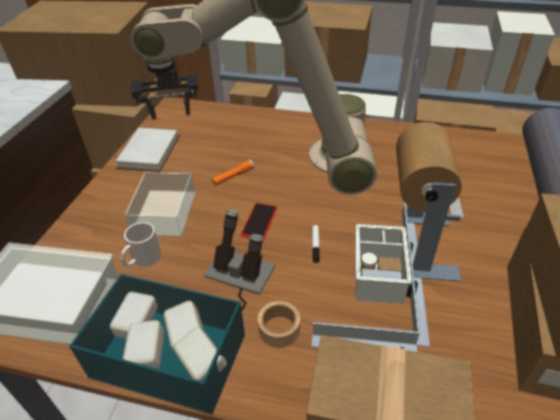

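View pics/top0.png

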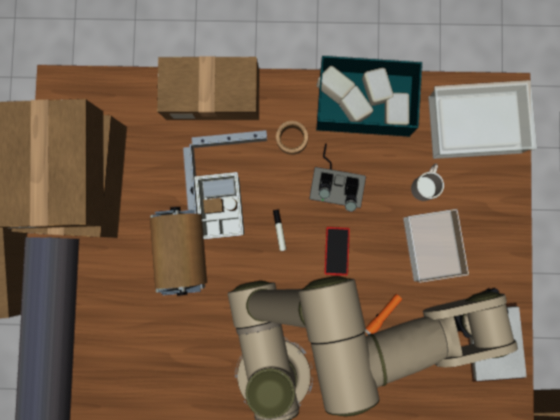

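The longer torch stands in the cradle's -y socket: scene image about (225,240), top image about (352,190). The orange one on the table is a decoy. The stop and the tote are both yawed about 6° to 7°. Next I'll fit the poses and check them with overlays.

```bash
python3 - <<'E'
from h import *
np.set_printoptions(precision=4,suppress=True)
a=np.deg2rad
def T(p,xy): c,s=np.cos(p[2]),np.sin(p[2]); return np.array([p[0]+c*xy[0]-s*xy[1],p[1]+s*xy[0]+c*xy[1]])
from scipy.optimize import least_squares
obs=[("tote_center",(0,0),.045),("tote_pivot",(.09,.06),.045),("tote_swing",(-.09,-.06),.045),("pocket",(-.063,.033),.004),("wide_pocket",(-.063,-.025),.004)]
O=[]
for c in("scene","top"):
    bot.camera(c)
    for n,l,z in obs:
        for d in bot.mark_of(c,n):
            w=onz(c,d["pixel"],z)[:2]
            if np.linalg.norm(w-T((.524,.169,a(6.5)),l))<.025: O.append((c,d["pixel"],l,z)); break
f=lambda p:np.concatenate([np.array(proj(c,[*T(p,l),z]))-px for c,px,l,z in O])
r=least_squares(f,[.524,.169,.11],loss="soft_l1"); tote=r.x; print("tote",tote,np.rad2deg(tote[2]),np.round(r.fun,1))
# torch points
for n in("torch_center","torch_tail","short_torch_center","cradle"):
    for c in("scene","top"):
        for d in bot.mark_of(c,n)+bot.cut_out(c,n): 
            s="mask%d"%d["mask"].sum() if "mask" in d else ""
            print(n,c,round(d["conf"],2),np.round(d["pixel"],1),s)
stop=(.708,.272,a(6)); cr=(.593,-.188,a(0))
im={c:cv2.cvtColor(bot.camera(c),cv2.COLOR_RGB2BGR) for c in("scene","top")}
def crop(c,p,half,lines,k):
    r0,c0=[int(v) for v in p]; h,w=half
    I=cv2.resize(im[c][r0-h:r0+h,c0-w:c0+w],None,fx=k,fy=k,interpolation=cv2.INTER_CUBIC)
    for A,B,col in lines:
        q=[tuple(int((u-o+.5)*k) for u,o in zip(proj(c,X)[::-1],(c0-w,r0-h))) for X in(A,B)]
        cv2.line(I,*q,col,1)
    return I
L=[]
P=lambda p,xy,z:[*T(p,xy),z]
for A,B in(((0,0),(-.446,0)),((0,0),(0,-.236))):
    L.append((P(stop,A,.05),P(stop,B,.05),(0,0,255)))
q=[(.09,.06),(-.09,.06),(-.09,-.06),(.09,-.06)]
for i in range(4): L.append((P(tote,q[i],.09),P(tote,q[(i+1)%4],.09),(0,255,0)))
M=[]
q=[(.0525,.0825),(-.0525,.0825),(-.0525,-.0825),(.0525,-.0825)]
for i in range(4): M.append((P(cr,q[i],0),P(cr,q[(i+1)%4],0),(0,255,0)))
I=np.vstack([np.hstack([crop("scene",(285,400),(75,100),L,4),]),])
J=np.vstack([crop("scene",(245,240),(45,50),M,6)[:,:],crop("top",(185,338),(45,50),M,6)])
K=crop("top",(185,225),(75,75),L,5)
H=600; fit=lambda X,w,h:cv2.resize(X,(w,h),interpolation=cv2.INTER_AREA)
cv2.imwrite("pics/a.png",np.hstack([fit(K,500,500),fit(np.vstack([J]),278,500)]))
cv2.imwrite("pics/b.png",I)
E
```

```text
tote [0.5173 0.1747 0.1422] 8.149137443337642 [ 3.  -1.7 -1.4 -3.2  0.9  1.4 -1.5 -1.7 -0.2 -0.1 -1.2 -2.3 -0.3 -4.
  1.4  0.9  1.5 -2.1 -1.5 -0.5]
torch_center scene 0.66 [243.8 227.5] 
torch_center scene 0.55 [176.1 230.9] 
torch_center scene 0.7 [227.6 229.6] mask423
torch_center scene 0.69 [177.7 232.3] mask358
torch_center top 0.94 [312.7 380.7] 
torch_center top 0.72 [183.7 325.8] 
torch_center top 0.53 [192.1 353.1] 
torch_center top 0.82 [196.5 351.5] mask248
torch_center top 0.67 [315.7 382.5] mask470
torch_center top 0.58 [134.4 285.9] mask557
torch_tail scene 0.58 [180.9 214. ] 
torch_tail scene 0.82 [175.2 235.3] mask417
torch_tail top 0.68 [296.4 395. ] 
torch_tail top 0.93 [316.  380.6] mask461
torch_tail top 0.76 [199.7 350.4] mask235
torch_tail top 0.55 [229.2 279.8] mask248
short_torch_center scene 0.78 [257.7 253.9] 
short_torch_center scene 0.24 [238.6 229.5] 
short_torch_center scene 0.62 [246.2 255.6] mask266
short_torch_center top 0.6 [184.7 326.1] 
short_torch_center top 0.71 [185.8 323.6] mask187
cradle scene 0.74 [270.9 237.9] 
cradle scene 0.74 [271.1 240.3] mask2125
cradle scene 0.23 [262.7 379.4] mask4029
cradle top 0.95 [185.2 334.4] 
cradle top 0.83 [181.6 334.8] mask1331
cradle top 0.24 [204.5 222.5] mask2682
```

View pics/a.png

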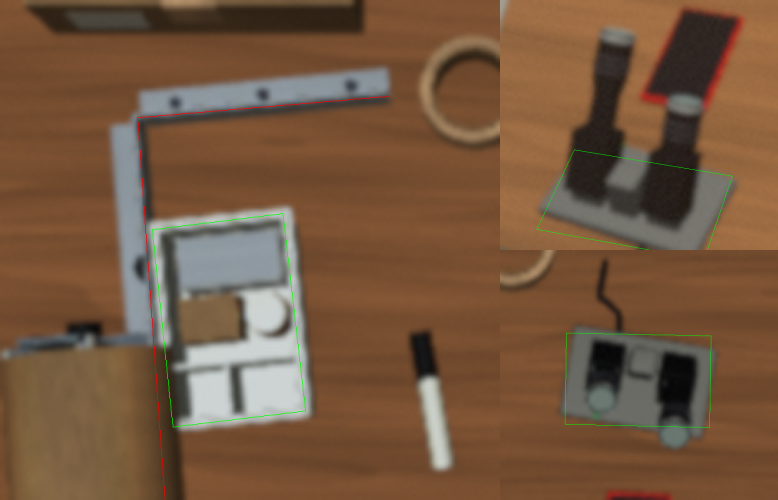

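View pics/b.png

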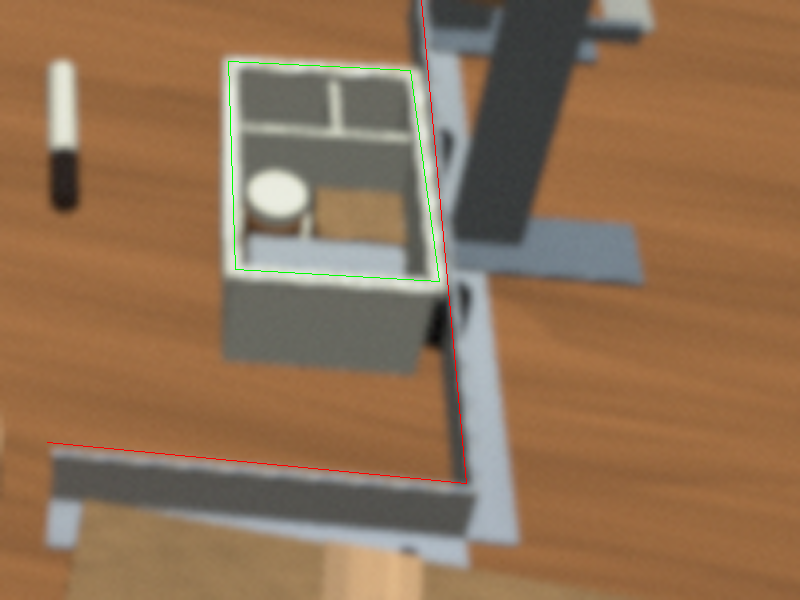

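The fit agrees with the overlays:
- **Tote:** centre about (0.519, 0.175), yaw 7°.
- **Stop:** corner about (0.711, 0.272), yaw 6.3°. This puts the tote's side 14 mm off the rail, as expected.

I'll move above the wide pocket with the fingers closed.

Emit:
carry_out:
  targets:
    - [[0,0,0.4,0.37,1.0,0.1,-1],[0,0,0.4,0.37,1.0,0.1,-1],[0,0,0.4,0.37,1.0,0.1,-1],[0,0,0.4,0.37,1.0,0.1,-1],[0,0,0.4,0.37,1.0,0.1,-1],[0,0,0.4,0.37,1.0,0.1,-1],[0,0,0.4,0.37,1.0,0.1,-1],[0,0,0.4,0.37,1.0,0.1,-1]]

```text
time: 4.1
eef_pos: [0.3497, -0.1937, 0.2313]
orientation: [2.694, 1.615, 0.001]
contact_force: [0.1, 0.5, -0.2]
opening: 0.299
grasp_force: 0.0
```

Emit:
carry_out:
  targets:
    - [[0,0,0.392,0.37,1.0,0.0,-1],[0,0,0.392,0.37,1.0,0.0,-1],[0,0,0.392,0.37,1.0,0.0,-1],[0,0,0.392,0.37,1.0,0.0,-1],[0,0,0.392,0.37,1.0,0.0,-1],[0,0,0.392,0.37,1.0,0.0,-1],[0,0,0.392,0.37,1.0,0.0,-1],[0,0,0.392,0.37,1.0,0.0,-1]]

```text
time: 4.9
eef_pos: [0.461, 0.1052, 0.2301]
orientation: [-2.079, -2.354, 0.001]
contact_force: [-0.1, -0.9, 0.2]
opening: 0.006
grasp_force: 0.0
```

Emit:
carry_out:
  targets:
    - [[0,0,0,0.0,0.085,-0.2,-1],[0,0,0,0.0,0.085,-0.4,-1],[0,0,0,0.0,0.085,-0.4,-1],[0,0,0,0.0,0.085,-0.4,-1]]

```text
time: 5.3
eef_pos: [0.4586, 0.1281, 0.108]
orientation: [-2.082, -2.347, 0.008]
contact_force: [-0.5, 0.7, 0.3]
opening: 0.001
grasp_force: 0.0
```

```bash
python3 - <<'E'
from h import *
for c,r0,r1,c0,c1 in(("scene",200,320,320,460),):
    im=cv2.cvtColor(bot.camera(c),cv2.COLOR_RGB2BGR); s=bot.sense()["eef_pos"]
    A=cv2.resize(im[r0:r1,c0:c1],None,fx=5,fy=5,interpolation=cv2.INTER_CUBIC)
    p=proj(c,s); cv2.circle(A,(int((p[1]-c0+.5)*5),int((p[0]-r0+.5)*5)),4,(0,0,255),-1)
    cv2.imwrite("pics/c.png",A)
print(s)
E
```

```text
[0.45996495 0.12823706 0.11014081]
```

View pics/c.png

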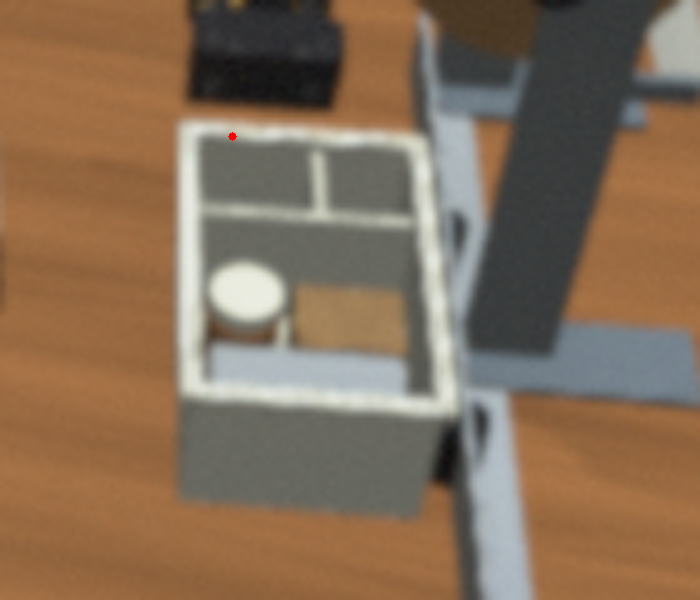

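```bash
python3 - <<'E'
from h import *
f=lambda u,v,z:np.round(onz("scene",(v/5+200-.5,u/5+320-.5),z),4)
print("end wall inner",f(200,138,.09),f(312,147,.09),"part top",f(203,206,.082),f(316,212,.082))
print("outer lip",f(180,122,.09),f(430,135,.09),f(455,405,.09),f(180,392,.09))
E
```

```text
end wall inner [0.4439 0.1111 0.09  ] [0.4381 0.1697 0.09  ] part top [0.486  0.1182 0.082 ] [0.4778 0.1759 0.082 ]
outer lip [0.4338 0.0992 0.09  ] [0.4155 0.2301 0.09  ] [0.5994 0.2496 0.09  ] [0.6198 0.1218 0.09  ]
```

Emit:
carry_out:
  targets:
    - [[0,0,0,0.01,0.01,-0.05,-1],[0,0,0,0.01,0.01,-0.1,-1],[0,0,0,0.01,0.01,-0.15,-1],[0,0,0,0.01,0.01,-0.21,-1],[0,0,0,0.01,0.01,-0.21,-1]]

```text
time: 5.85
eef_pos: [0.4636, 0.1317, 0.0479]
orientation: [-2.084, -2.351, 0.0]
contact_force: [-0.1, -0.2, 1.0]
opening: 0.006
grasp_force: 0.0
```

```bash
cat > arc.py <<'E'
from h import *
S=(.711,.272,np.deg2rad(6.3))
def rot(a): return np.array([[np.cos(a),-np.sin(a)],[np.sin(a),np.cos(a)]])
def tcp(thd,bias=.002,off=(-.0575,-.047)):
    th=np.deg2rad(thd); s,c=np.sin(th),np.cos(th)
    px=np.interp(thd,[0,30,90],[-.112,-.118,-.120]); py=0 if c<.2 else min(0,max(-.015,-(.014-(.141+px)*s)/c))
    r=rot(th)@(np.array(off)-[.09,.06]); r*=1-bias/np.linalg.norm(r)
    return np.array(S[:2])+rot(S[2])@(np.array([px,py])+r)
if __name__=="__main__":
    cur=np.array([.463,.1335]); th0=.7
    for k in range(3):
        print("call",k)
        for i in range(1,9):
            th=th0+(90-th0)*(8*k+i)/24; q=tcp(th)
            print([0,0,round((th-(th0 if k==0 else base))/90,3),*np.round((q-cur)/.3,3)],np.round(q,4))
        cur=q; base=th
E
python3 arc.py; python3 -c "
from rig import bot;s=bot.sense();print(s['eef_pos'],s['contact_force'])"
```

```text
call 0
[0, 0, 0.041, np.float64(0.045), np.float64(-0.056)] [0.4765 0.1167]
[0, 0, 0.083, np.float64(0.071), np.float64(-0.077)] [0.4843 0.1105]
[0, 0, 0.124, np.float64(0.099), np.float64(-0.096)] [0.4926 0.1048]
[0, 0, 0.165, np.float64(0.128), np.float64(-0.113)] [0.5015 0.0995]
[0, 0, 0.207, np.float64(0.159), np.float64(-0.129)] [0.5107 0.0948]
[0, 0, 0.248, np.float64(0.191), np.float64(-0.143)] [0.5203 0.0907]
[0, 0, 0.289, np.float64(0.224), np.float64(-0.155)] [0.5302 0.0871]
[0, 0, 0.331, np.float64(0.258), np.float64(-0.164)] [0.5405 0.0843]
call 1
[0, 0, 0.041, np.float64(0.037), np.float64(-0.006)] [0.5515 0.0824]
[0, 0, 0.083, np.float64(0.074), np.float64(-0.009)] [0.5627 0.0814]
[0, 0, 0.124, np.float64(0.112), np.float64(-0.015)] [0.5741 0.0798]
[0, 0, 0.165, np.float64(0.151), np.float64(-0.018)] [0.5857 0.0789]
[0, 0, 0.207, np.float64(0.189), np.float64(-0.018)] [0.5973 0.0788]
[0, 0, 0.248, np.float64(0.228), np.float64(-0.016)] [0.6088 0.0794]
[0, 0, 0.289, np.float64(0.266), np.float64(-0.011)] [0.6203 0.0808]
[0, 0, 0.331, np.float64(0.304), np.float64(-0.004)] [0.6317 0.083 ]
call 2
[0, 0, 0.041, np.float64(0.037), np.float64(0.01)] [0.6429 0.0859]
[0, 0, 0.083, np.float64(0.074), np.float64(0.022)] [0.6539 0.0895]
[0, 0, 0.124, np.float64(0.11), np.float64(0.036)] [0.6646 0.0938]
[0, 0, 0.165, np.float64(0.145), np.float64(0.053)] [0.6751 0.0988]
[0, 0, 0.207, np.float64(0.178), np.float64(0.072)] [0.6852 0.1045]
[0, 0, 0.248, np.float64(0.211), np.float64(0.093)] [0.6949 0.1109]
[0, 0, 0.289, np.float64(0.241), np.float64(0.116)] [0.7041 0.1179]
[0, 0, 0.331, np.float64(0.271), np.float64(0.142)] [0.7129 0.1254]
[0.46355119 0.13169256 0.04792228] [-0.1313662  -0.20000617  1.02172244]
```

Emit:
carry_out:
  targets:
    - [[0,0,0.0,0.02,-0.04,0,-1],[0,0,0.041,0.045,-0.056,0,-1],[0,0,0.083,0.071,-0.077,0,-1],[0,0,0.124,0.099,-0.096,0,-1],[0,0,0.165,0.128,-0.113,0,-1],[0,0,0.207,0.159,-0.129,0,-1],[0,0,0.248,0.191,-0.143,0,-1]]

```text
time: 6.55
eef_pos: [0.5218, 0.0884, 0.0495]
orientation: [1.585, 2.71, 0.002]
contact_force: [-1.4, 1.0, -0.3]
opening: 0.003
grasp_force: 0.7
```

```bash
cat > look.py <<'E'
from h import *; import sys
im=cv2.cvtColor(bot.camera("scene"),cv2.COLOR_RGB2BGR)
im2=cv2.cvtColor(bot.camera("top"),cv2.COLOR_RGB2BGR)
A=cv2.resize(im[190:370,300:480],(540,540),interpolation=cv2.INTER_CUBIC) 
B=cv2.resize(im2[120:260,160:300],(260,260),interpolation=cv2.INTER_CUBIC)
cv2.imwrite(sys.argv[1],np.hstack([A,np.vstack([B,np.zeros((280,260,3),np.uint8)])]))
for c in("scene","top"):
    for n in("tote_pivot","tote_center","tote_swing"):
        for d in bot.mark_of(c,n)[:2]: print(c,n,round(d["conf"],2),np.round(onz(c,d["pixel"],.045),3)[:2])
s=bot.sense();print(s['eef_pos'],s['contact_force'],s['ft_torque'])
E
python3 look.py pics/d.png
```

```text
scene tote_center 0.84 [0.532 0.149]
scene tote_center 0.2 [ 0.527 -0.231]
scene tote_swing 0.68 [0.485 0.048]
scene tote_swing 0.57 [0.737 0.271]
top tote_pivot 0.73 [ 0.591 -0.153]
top tote_pivot 0.71 [0.57 0.24]
top tote_center 0.91 [0.545 0.141]
top tote_center 0.59 [ 0.569 -0.237]
[0.52029507 0.08983307 0.04800694] [-0.30015441  0.05132546  0.16405634] [ 0.02771599 -0.10198414  0.02994612]
```

View pics/d.png

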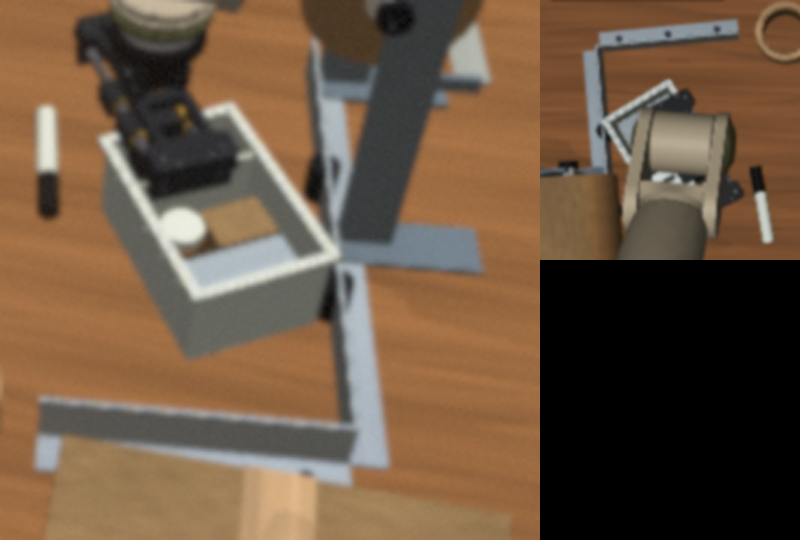

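```bash
cat > lip.py <<'E'
from arc import *
def lip(pts,z=.09):  # scene pixels (col,row) of lip corners: pivot,(+,-),(-,-),(-,+)
    W=np.array([onz("scene",(v,u),z)[:2] for u,v in pts]); L=np.array([[.095,.065],[.095,-.065],[-.095,-.065],[-.095,.065]])
    c=W.mean(0); H=(L.T@(W-c)); a=np.arctan2(H[0,1]-H[1,0],H[0,0]+H[1,1])
    p=c+rot(a)@[.09,.06]
    print("centre",c,"yaw",np.rad2deg(a),"resid",np.round(W-c-L@rot(a).T,3).tolist())
    print("pivot",p,"in stop",rot(-S[2])@(p-S[:2]))
    t=bot.sense()["eef_pos"][:2]; print("tcp in tote",rot(-a)@(t-c))
E
python3 - <<'E'
from lip import *
np.set_printoptions(precision=4,suppress=True)
lip([(300+u/3-.33,190+v/3-.33) for u,v in((338,256),(193,299),(101,138),(232,102))])
E
```

```text
centre [0.5356 0.1505] yaw 31.813697739277213 resid [[-0.001, -0.003], [-0.001, -0.0], [0.001, 0.003], [0.0, -0.0]]
pivot [0.5804 0.2489] in stop [-0.1323 -0.0086]
tcp in tote [-0.045  -0.0435]
```

```bash
cat > arc2.py <<'E'
from arc import *
def tcp2(thd,off=(-.046,-.046),bias=.001):
    th=np.deg2rad(thd); p=np.array([np.interp(thd,[25.5,34,45,90],v) for v in([-.132,-.119,-.119,-.120],[-.009,-.005,0,0])])
    r=rot(th)@(np.array(off)-[.09,.06]); r*=1-bias/np.linalg.norm(r)
    return np.array(S[:2])+rot(S[2])@(p+r)
if __name__=="__main__":
    cur=np.array([.5203,.0906]); th0=23.
    for ths in([25.5,27.5,30,32,34,36,39,42],[46,50,54,58,62,66],[70,74,78,82,86,90]):
        print("call")
        for th in ths:
            q=tcp2(th); print(th,[0,0,round((th-th0)/90,3),*np.round((q-cur)/.3,3).tolist()],np.round(q,4))
        cur=q; th0=th
E
python3 arc2.py
```

```text
call
25.5 [0, 0, 0.028, 0.004, -0.009] [0.5214 0.0878]
27.5 [0, 0, 0.05, 0.032, -0.012] [0.53  0.087]
30 [0, 0, 0.078, 0.068, -0.014] [0.5408 0.0864]
32 [0, 0, 0.1, 0.097, -0.015] [0.5495 0.0862]
34 [0, 0, 0.122, 0.127, -0.015] [0.5583 0.0861]
36 [0, 0, 0.144, 0.146, -0.016] [0.5641 0.0859]
39 [0, 0, 0.178, 0.175, -0.015] [0.5728 0.086 ]
42 [0, 0, 0.211, 0.204, -0.014] [0.5816 0.0865]
call
46 [0, 0, 0.044, 0.039, 0.003] [0.5934 0.0875]
50 [0, 0, 0.089, 0.079, 0.005] [0.6053 0.088 ]
54 [0, 0, 0.133, 0.118, 0.009] [0.6171 0.0893]
58 [0, 0, 0.178, 0.157, 0.016] [0.6288 0.0914]
62 [0, 0, 0.222, 0.196, 0.026] [0.6403 0.0943]
66 [0, 0, 0.267, 0.233, 0.038] [0.6515 0.098 ]
call
70 [0, 0, 0.044, 0.037, 0.015] [0.6625 0.1026]
74 [0, 0, 0.089, 0.072, 0.033] [0.6732 0.1078]
78 [0, 0, 0.133, 0.106, 0.053] [0.6834 0.1139]
82 [0, 0, 0.178, 0.139, 0.075] [0.6932 0.1206]
86 [0, 0, 0.222, 0.17, 0.1] [0.7025 0.128 ]
90 [0, 0, 0.267, 0.199, 0.127] [0.7113 0.136 ]
```

Emit:
carry_out:
  targets:
    - [[0,0,0.028,0.02,0.0,0,-1],[0,0,0.05,0.045,-0.002,0,-1],[0,0,0.078,0.072,-0.006,0,-1],[0,0,0.1,0.099,-0.01,0,-1],[0,0,0.122,0.127,-0.015,0,-1],[0,0,0.144,0.146,-0.016,0,-1]]

```text
time: 7.55
eef_pos: [0.5641, 0.0852, 0.0476]
orientation: [-1.27, -2.872, 0.001]
contact_force: [-1.7, 0.4, 0.4]
opening: 0.003
grasp_force: 0.7
```

```bash
python3 look.py pics/e.png
```

```text
scene tote_pivot 0.56 [0.568 0.249]
scene tote_pivot 0.54 [0.735 0.272]
scene tote_center 0.82 [0.537 0.133]
scene tote_swing 0.77 [0.535 0.027]
top tote_pivot 0.57 [0.575 0.249]
top tote_center 0.83 [0.548 0.13 ]
[0.56404234 0.08507542 0.04774933] [-0.40501612 -0.00553565  0.21255708] [-0.03543061 -0.10991386  0.00750179]
```

View pics/e.png

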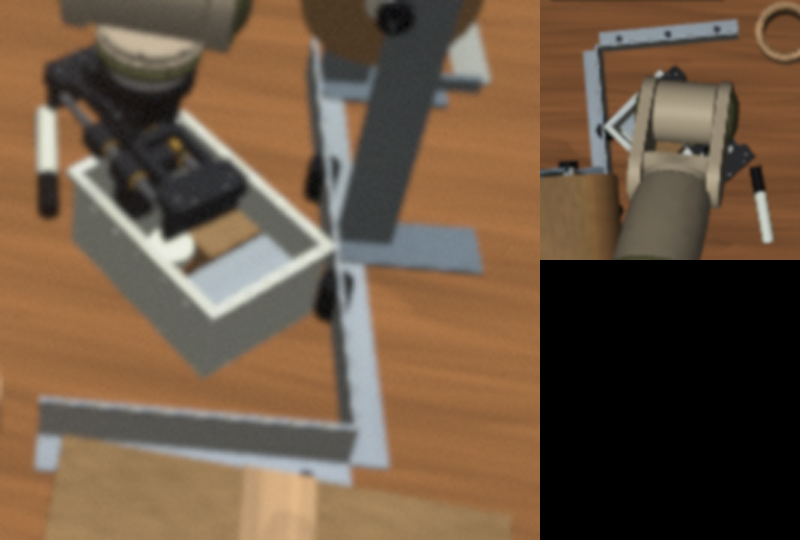

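```bash
python3 - <<'E'
from lip import *
np.set_printoptions(precision=4,suppress=True)
lip([(300+u/3-.33,190+v/3-.33) for u,v in((338,246),(212,321),(67,170),(187,110))])
E
```

```text
centre [0.5532 0.1394] yaw 46.01178042876709 resid [[-0.002, -0.0], [0.002, -0.001], [0.001, -0.0], [-0.001, 0.001]]
pivot [0.5726 0.2458] in stop [-0.1405 -0.0108]
tcp in tote [-0.0316 -0.0455]
```

```bash
python3 - <<'E'
from lip import *
s=bot.sense(); t=s["eef_pos"]; a=np.deg2rad(42.3)
f=lambda X:tuple(np.round([(proj("scene",X)[1]-300+.33)*3,(proj("scene",X)[0]-190+.33)*3]).astype(int).tolist())
for z in(.064,.1):
  for u,v in((.0935,.0375),(.0935,-.0375),(.061,.009),(.061,-.009)):
    d=rot(a)@[u,v]; print(z,u,v,f([t[0]+d[0],t[1]+d[1],t[2]+z]))
print("tcp",f(t),f([t[0],t[1],.09]))
c=np.array([.5532,.1394]); A=np.deg2rad(46)
for u,v,z in((-.04,-.056,.082),(-.04,.006,.082),(-.086,-.056,.09),(-.086,.006,.09),(-.063,-.025,.004)):
    print("pocket",u,v,f([*(c+rot(A)@[u,v]),z]))
for k in("scene","top"):
    print(k,[(round(d["conf"],2),onz(k,d["pixel"],.004)[:2].round(3)) for d in bot.mark_of(k,"wide_pocket")+bot.mark_of(k,"pocket")])
im=cv2.cvtColor(bot.camera("scene"),cv2.COLOR_RGB2BGR)[215:285,315:415]
cv2.imwrite("pics/f.png",cv2.resize(im,None,fx=8,fy=8,interpolation=cv2.INTER_CUBIC))
E
```

```text
0.064 0.0935 0.0375 (240, 247)
0.064 0.0935 -0.0375 (162, 284)
0.064 0.061 0.009 (186, 233)
0.064 0.061 -0.009 (168, 242)
0.1 0.0935 0.0375 (246, 216)
0.1 0.0935 -0.0375 (166, 254)
0.1 0.061 0.009 (191, 203)
0.1 0.061 -0.009 (171, 211)
tcp (128, 240) (131, 206)
pocket -0.04 -0.056 (115, 211)
pocket -0.04 0.006 (173, 181)
pocket -0.086 -0.056 (82, 171)
pocket -0.086 0.006 (140, 143)
pocket -0.063 -0.025 (121, 239)
scene [(0.82, array([0.529, 0.072])), (0.65, array([0.474, 0.117])), (0.33, array([ 0.457, -0.004]))]
top [(0.72, array([ 0.447, -0.016]))]
```

View pics/f.png

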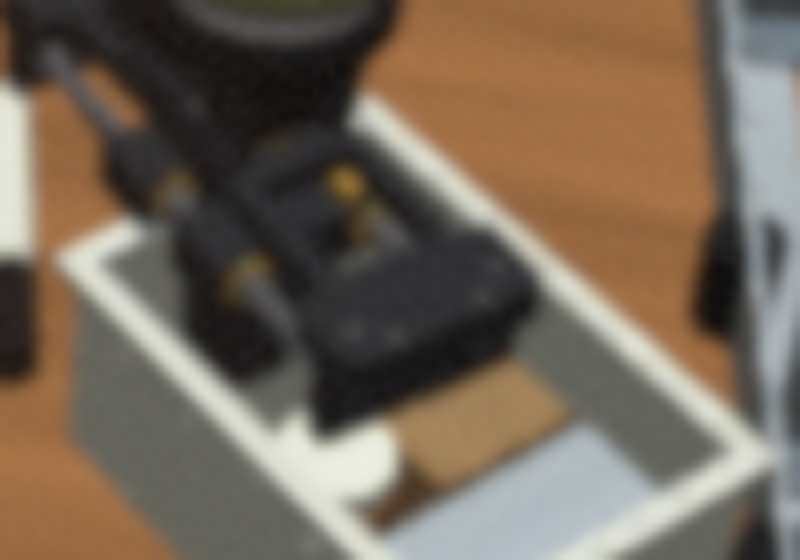

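The tote has turned about 40°, but its pivot corner has slid onto the fender's crown. I'll lift out and take a clear look before going on.

Emit:
carry_out:
  targets:
    - [[0,0,0,-0.01,0.01,0.05,-1],[0,0,0,-0.01,0.01,0.2,-1],[0,0,0,-0.01,0.01,0.35,-1],[0,0,0,-0.2,-0.2,0.5,-1],[0,0,0,-0.4,-0.4,0.5,-1],[0,0,0,-0.5,-0.6,0.5,-1],[0,0,0,-0.5,-0.7,0.5,-1]]

```text
time: 8.9
eef_pos: [0.4436, -0.0654, 0.1934]
orientation: [1.27, 2.872, -0.0]
contact_force: [1.0, -0.3, -1.0]
opening: 0.012
grasp_force: 0.0
```

```bash
python3 - <<'E'
from lip import *
im=cv2.cvtColor(bot.camera("scene"),cv2.COLOR_RGB2BGR)
im2=cv2.cvtColor(bot.camera("top"),cv2.COLOR_RGB2BGR)
cv2.imwrite("pics/g.png",np.hstack([cv2.resize(im[210:310,310:430],None,fx=4,fy=5,interpolation=cv2.INTER_CUBIC),cv2.resize(im2[140:240,185:249],None,fx=5,fy=5,interpolation=cv2.INTER_CUBIC)]))
for c in("scene","top"):
    for n,z in(("tote_pivot",.045),("tote_center",.045),("tote_swing",.045),("pocket",.004),("wide_pocket",.004)):
        for d in bot.mark_of(c,n)[:2]: print(c,n,round(d["conf"],2),np.round(onz(c,d["pixel"],z),3)[:2])
print(bot.sense()["eef_pos"])
E
```

```text
scene tote_pivot 0.87 [0.576 0.248]
scene tote_center 0.66 [0.545 0.127]
scene pocket 0.77 [0.479 0.117]
scene pocket 0.16 [ 0.601 -0.448]
scene wide_pocket 0.83 [0.519 0.068]
scene wide_pocket 0.71 [ 0.601 -0.45 ]
top tote_pivot 0.55 [0.568 0.239]
top tote_center 0.63 [0.554 0.137]
top tote_swing 0.59 [0.541 0.041]
top pocket 0.79 [0.488 0.113]
top pocket 0.56 [0.707 0.259]
top wide_pocket 0.95 [0.529 0.075]
[ 0.44548544 -0.06411776  0.19259016]
```

View pics/g.png

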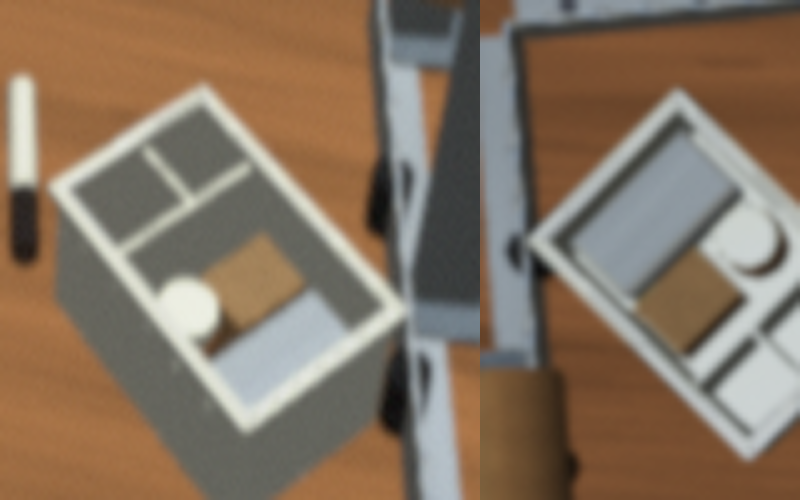

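The picture shows the tote turned about 40° from the stop, with its pivot corner at the crown of the far fender (g.png about (405,308) in the scene half, (530,240) in the top half). Pushing from inside lets the corner wander. I'll grip the end wall at the wide pocket instead, so the tote's motion in the plane is fully controlled.

```bash
python3 - <<'E'
from lip import *
np.set_printoptions(precision=4,suppress=True)
lip([(310+u/4-.37,210+v/5-.4) for u,v in((407,308),(247,434),(49,187),(204,83))])
for n,(u,v) in dict(pivot=(530,241),pm=(679,87),mp=(750,462)).items(): print("top",n,onz("top",(140+v/5-.4,185+(u-480)/5-.4),.09)[:2])
c=np.array([.5532,.1394])
E
```

```text
centre [0.5533 0.1385] yaw 47.13497180108875 resid [[-0.0, -0.002], [0.001, 0.0], [0.001, 0.001], [-0.001, 0.001]]
pivot [0.5706 0.2453] in stop [-0.1425 -0.0111]
tcp in tote [-0.2219 -0.0588]
top pivot [0.5693 0.2474]
top pm [0.6649 0.1601]
top mp [0.4389 0.1104]
```

Emit:
carry_out:
  targets:
    - [[0,0,0.052,0.225,0.39,-0.1,-0.3],[0,0,0.052,0.225,0.39,-0.1,-0.3],[0,0,0.052,0.225,0.39,-0.1,-0.3],[0,0,0.052,0.225,0.39,-0.2,-0.3],[0,0,0.052,0.225,0.39,-0.2,-0.3]]

```text
time: 10.0
eef_pos: [0.5112, 0.0536, 0.1298]
orientation: [-1.148, -2.917, 0.003]
contact_force: [-0.7, -0.4, 0.1]
opening: 0.349
grasp_force: 0.0
```

Emit:
carry_out:
  targets:
    - [[0,0,0,0.005,0,-0.1,-0.3],[0,0,0,0.005,0,-0.2,-0.3],[0,0,0,0.005,0,-0.29,-0.3],[0,0,0,0.005,0,-0.29,-0.3]]

```text
time: 10.4
eef_pos: [0.5128, 0.0519, 0.0442]
orientation: [-1.153, -2.917, 0.002]
contact_force: [-0.3, 0.1, 0.8]
opening: 0.354
grasp_force: 0.0
```

Clear descent, so I'll close on the wall.

Emit:
carry_out:
  targets:
    - [[0,0,0,0,0,0,-1],[0,0,0,0,0,0,-1],[0,0,0,0,0,0,-1],[0,0,0,0,0,0,-1]]

```text
time: 10.8
eef_pos: [0.5146, 0.0512, 0.0473]
orientation: [1.153, 2.92, -0.002]
contact_force: [-2.8, -6.8, 5.8]
opening: 0.093
grasp_force: 30.0
```

```bash
python3 - <<'E'
from rig import bot
s=bot.sense();print(s['eef_pos'],s['contact_force'],s['opening'],s['grasp_force'])
E
```

```text
[0.51462864 0.05117188 0.04731696] [-2.78218288 -6.84041975  5.80632777] 0.09298116215013319 30.005546808242798
```

```bash
cat > arc3.py <<'E'
from arc import *
off=np.array([-.0895,-.0308])
def tcp3(thd,px,py): return np.array(S[:2])+rot(S[2])@(np.array([px,py])+rot(np.deg2rad(thd))@(off-[.09,.06]))
if __name__=="__main__":
    cur=np.array([.5146,.0512]); print(tcp3(40.7,-.1415,-.012)-cur); cur=tcp3(40.7,-.1415,-.012); th0=40.7
    for seg in([(40.7,-.135,-.014),(40.7,-.127,-.014),(40.7,-.119,-.012),(43,-.119,-.009),(47,-.119,-.006)],
        [(51,-.119,-.004),(55,-.119,-.003),(59,-.119,-.003),(63,-.12,-.003),(67,-.12,-.003),(71,-.121,-.003)],
        [(75,-.121,-.003),(79,-.122,-.003),(83,-.122,-.003),(87,-.122,-.003),(90,-.122,-.003)]):
        print("call")
        for th,x,y in seg:
            q=tcp3(th,x,y); print(th,[0,0,round((th-th0)/90,3),*np.round((q-cur)/.3,3).tolist()],np.round(q,4))
        cur=q; th0=th
E
python3 arc3.py
```

```text
[0.00105955 0.00014162]
call
40.7 [0, 0, 0.0, 0.022, -0.004] [0.5223 0.0501]
40.7 [0, 0, 0.0, 0.049, -0.001] [0.5303 0.0509]
40.7 [0, 0, 0.0, 0.075, 0.008] [0.538  0.0538]
43 [0, 0, 0.026, 0.099, 0.011] [0.5455 0.0547]
47 [0, 0, 0.07, 0.144, 0.012] [0.5589 0.0548]
call
51 [0, 0, 0.044, 0.046, 0.0] [0.5726 0.0549]
55 [0, 0, 0.089, 0.092, 0.0] [0.5865 0.0549]
59 [0, 0, 0.133, 0.139, 0.0] [0.6005 0.0549]
63 [0, 0, 0.178, 0.182, 0.003] [0.6135 0.0558]
67 [0, 0, 0.222, 0.228, 0.01] [0.6274 0.0578]
71 [0, 0, 0.267, 0.271, 0.02] [0.6402 0.0607]
call
75 [0, 0, 0.044, 0.045, 0.013] [0.6537 0.0646]
79 [0, 0, 0.089, 0.086, 0.029] [0.6659 0.0693]
83 [0, 0, 0.133, 0.128, 0.048] [0.6787 0.075 ]
87 [0, 0, 0.178, 0.17, 0.07] [0.691  0.0817]
90 [0, 0, 0.211, 0.199, 0.088] [0.7    0.0872]
```

Emit:
carry_out:
  targets:
    - [[0,0,0,0.02,-0.004,0.01,-1],[0,0,0,0.049,-0.001,0.01,-1],[0,0,0,0.075,0.008,0.01,-1],[0,0,0.026,0.099,0.011,0.01,-1],[0,0,0.07,0.144,0.012,0.01,-1]]

```text
time: 11.3
eef_pos: [0.5578, 0.0562, 0.0489]
orientation: [-0.989, -2.982, 0.0]
contact_force: [-1.1, -1.9, -1.6]
opening: 0.092
grasp_force: 30.0
```

```bash
cat > q.py <<'E'
from h import *
np.set_printoptions(precision=4,suppress=True)
for c in("scene","top"):
    bot.camera(c)
    for n,z in(("tote_pivot",.045),("tote_center",.045),("tote_swing",.045)):
        for d in bot.mark_of(c,n)[:2]: print(c,n,round(d["conf"],2),np.round(onz(c,d["pixel"],z),3)[:2])
s=bot.sense();print(s['time'],s['eef_pos'],s['contact_force'],s['opening'],s['grasp_force'])
E
python3 q.py
```

```text
scene tote_pivot 0.71 [ 0.561 -0.152]
scene tote_pivot 0.68 [0.601 0.254]
scene tote_center 0.82 [0.584 0.143]
scene tote_swing 0.64 [0.58  0.039]
scene tote_swing 0.52 [ 0.634 -0.171]
top tote_pivot 0.95 [0.594 0.242]
top tote_center 0.64 [0.587 0.154]
top tote_center 0.2 [0.528 0.106]
top tote_swing 0.29 [ 0.385 -0.181]
11.7 [0.5572 0.0561 0.0487] [-0.1385  1.9952 -3.4969] 0.09127859932738829 30.007983148097992
```

Emit:
carry_out:
  targets:
    - [[0,0,0.044,0.046,0.0,0,-1],[0,0,0.089,0.092,0.0,0,-1],[0,0,0.133,0.139,0.0,0,-1],[0,0,0.178,0.182,0.003,0,-1],[0,0,0.222,0.228,0.01,0,-1],[0,0,0.267,0.271,0.02,0,-1]]

```text
time: 12.3
eef_pos: [0.6391, 0.0613, 0.0489]
orientation: [-0.347, -3.122, 0.001]
contact_force: [0.3, -1.5, -1.7]
opening: 0.098
grasp_force: 30.0
```

```bash
python3 q.py
```

```text
scene tote_pivot 0.65 [0.586 0.262]
scene tote_center 0.71 [0.609 0.105]
scene tote_center 0.6 [0.619 0.149]
scene tote_swing 0.56 [0.661 0.053]
scene tote_swing 0.47 [0.617 0.151]
top tote_pivot 0.7 [0.592 0.252]
top tote_center 0.91 [0.629 0.143]
top tote_swing 0.83 [0.665 0.06 ]
12.7 [0.6382 0.0619 0.0488] [ 0.2518 -0.7081 -2.5993] 0.0916021072533508 30.010305047035217
```

Emit:
carry_out:
  targets:
    - [[0,0,0.044,0.045,0.013,0,-1],[0,0,0.089,0.086,0.029,0,-1],[0,0,0.133,0.128,0.048,0,-1],[0,0,0.178,0.17,0.07,0,-1],[0,0,0.211,0.199,0.088,0,-1],[0,0,0.211,0.199,0.088,0,-1]]

```text
time: 13.3
eef_pos: [0.6988, 0.0885, 0.0486]
orientation: [-0.171, 3.137, -0.0]
contact_force: [0.3, -0.3, -2.3]
opening: 0.093
grasp_force: 30.0
```

```bash
python3 q.py
```

```text
scene tote_pivot 0.98 [0.592 0.259]
scene tote_pivot 0.21 [0.733 0.274]
scene tote_center 0.75 [0.652 0.168]
scene tote_swing 0.96 [0.719 0.093]
scene tote_swing 0.39 [0.662 0.176]
top tote_pivot 0.85 [0.587 0.251]
top tote_center 0.64 [0.655 0.173]
top tote_center 0.35 [0.564 0.256]
top tote_swing 0.92 [0.739 0.106]
13.7 [0.698  0.0883 0.0487] [-0.4101  0.9929 -3.1831] 0.09390593699556687 30.0104883313179
```

Emit:
carry_out:
  targets:
    - [[0,0,0,-0.001,0.008,0,-1],[0,0,0,-0.002,0.014,0,-1],[0,0,0,-0.002,0.02,0,-1],[0,0,0,-0.002,0.02,0,-1]]

```text
time: 14.1
eef_pos: [0.6991, 0.0926, 0.0496]
orientation: [-0.169, 3.134, -0.005]
contact_force: [3.9, -6.8, -0.7]
opening: 0.091
grasp_force: 30.1
```

Emit:
carry_out:
  targets:
    - [[0,0,0,0.01,0.001,0,-1],[0,0,0,0.017,0.002,0,-1],[0,0,0,0.023,0.003,0,-1],[0,0,0,0.023,0.003,0,-1]]

```text
time: 14.5
eef_pos: [0.7017, 0.0926, 0.0488]
orientation: [0.168, -3.128, 0.006]
contact_force: [-15.4, -12.2, 5.7]
opening: 0.093
grasp_force: 30.0
```

Emit:
carry_out:
  targets:
    - [[0,0,0,-0.015,-0.002,0,-0.55],[0,0,0,-0.015,0.0,0,-0.55],[0,0,0,-0.015,0.0,0,-0.55],[0,0,0,-0.016,0.012,0,-0.55],[0,0,0,-0.017,0.024,0,-0.55],[0,0,0,-0.018,0.032,0,-0.55]]

```text
time: 15.1
eef_pos: [0.7005, 0.0983, 0.0497]
orientation: [-0.166, 3.136, -0.018]
contact_force: [-1.0, -32.9, 4.6]
opening: 0.228
grasp_force: 16.4
```

```bash
python3 - <<'E'
from h import *
print("roll end",onz("top",(213,178),.3),onz("top",(213,178),.338))
E
python3 q.py
```

```text
roll end [0.47943137 0.24532955 0.3       ] [0.47714284 0.23637796 0.338     ]
scene tote_pivot 0.8 [0.594 0.259]
scene tote_pivot 0.59 [ 0.777 -0.027]
scene tote_center 0.65 [0.659 0.174]
scene tote_swing 0.67 [0.723 0.093]
top tote_pivot 0.78 [0.592 0.256]
top tote_pivot 0.54 [ 0.587 -0.148]
top tote_center 0.63 [0.663 0.179]
top tote_swing 0.81 [0.735 0.099]
15.5 [0.7006 0.0981 0.0498] [ -0.4018 -26.8594   4.3242] 0.22816113683483694 12.994450628757477
```

Emit:
carry_out:
  targets:
    - [[0,0,0,0,-0.035,0,-0.55],[0,0,0,0,-0.035,0.1,-0.55],[0,0,0,0,-0.035,0.25,-0.55],[0,0,0,-0.2,0.1,0.27,-1],[0,0,0,-0.43,0.2,0.27,-1],[0,0,0,-0.43,0.2,0.27,-1],[0,0,0,-0.43,0.2,0.27,-1]]

```text
time: 16.2
eef_pos: [0.5655, 0.1677, 0.1302]
orientation: [0.176, -3.134, -0.002]
contact_force: [0.8, -0.2, -0.0]
opening: 0.003
grasp_force: 0.0
```

Emit:
carry_out:
  targets:
    - [[0,0,0,0,0,-0.15,-1],[0,0,0,0,0,-0.28,-1],[0,0,0,0,0,-0.28,-1],[0,0,0,0.04,0.004,-0.28,-1],[0,0,0,0.07,0.008,-0.28,-1],[0,0,0,0.085,0.009,-0.28,-1],[0,0,0,0.095,0.01,-0.28,-1]]

```text
time: 16.9
eef_pos: [0.5847, 0.1665, 0.0462]
orientation: [0.171, -3.101, 0.005]
contact_force: [-71.6, -13.4, 36.1]
opening: 0.005
grasp_force: 37.0
```

Emit:
carry_out:
  targets:
    - [[0,0,0,-0.04,-0.004,0,-1],[0,0,0,-0.08,-0.008,0,-1],[0,0,0,-0.1,-0.01,0.15,-1],[0,0,0,-0.1,-0.05,0.4,-1],[0,0,0,-0.1,-0.3,0.5,-1],[0,0,0,-0.1,-0.6,0.5,-1],[0,0,0,-0.1,-0.9,0.5,-1]]

```text
time: 17.6
eef_pos: [0.5701, 0.0157, 0.1881]
orientation: [-0.172, 3.131, -0.002]
contact_force: [0.5, -0.5, 0.1]
opening: 0.008
grasp_force: 0.0
```

```bash
python3 q.py; python3 - <<'E'
from h import *
im=cv2.cvtColor(bot.camera("scene"),cv2.COLOR_RGB2BGR); im2=cv2.cvtColor(bot.camera("top"),cv2.COLOR_RGB2BGR)
A=cv2.resize(im[240:360,340:440],(400,480),interpolation=cv2.INTER_CUBIC)
B=cv2.resize(im2[120:216,175:255],(400,480),interpolation=cv2.INTER_CUBIC)
cv2.imwrite("pics/h.png",np.hstack([A,B]))
E
```

```text
scene tote_pivot 0.88 [0.59  0.259]
scene tote_center 0.72 [0.655 0.175]
scene tote_swing 0.92 [0.731 0.1  ]
top tote_pivot 0.97 [0.587 0.261]
top tote_center 0.57 [0.662 0.181]
top tote_center 0.51 [ 0.387 -0.182]
top tote_swing 0.87 [0.734 0.099]
18.0 [0.569  0.0185 0.1843] [-0.1115  0.4999  0.6739] 0.006298700708269362 0.0
```

View pics/h.png

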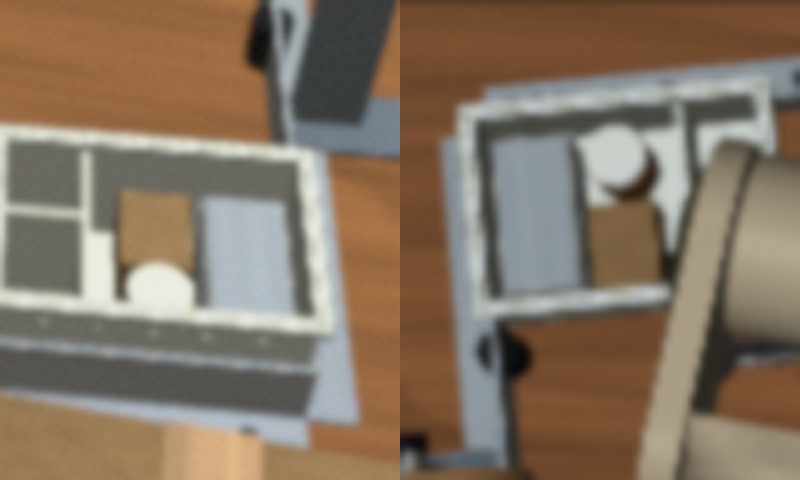

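The tote now looks flush along both rails: its lip overlaps both of them, in the scene half up to (330,330) and in the top half at (460,105). Now I'll locate the torch and the pocket.

```bash
python3 - <<'E'
from lip import *
np.set_printoptions(precision=4,suppress=True)
print("tip long",tri((213.3,231.7),(205.9,350.8)),"short",tri((236.6,256.2),(193.3,323.6)))
lt=[]
for c in("scene","top"):
    bot.camera(c)
    for n in("pocket","wide_pocket"):
        for d in bot.mark_of(c,n)[:2]: print(c,n,round(d["conf"],2),onz(c,d["pixel"],.004)[:2])
    for d in bot.cut_out(c,"torch_center")[:3]:
        m=d["mask"]; v,u=np.nonzero(m); 
        if abs(d["pixel"][0]-(228 if c=="scene" else 196))<8:
            (cx,cy),ev,_=cv2.PCACompute2(np.c_[u,v].astype(float),None)[0].ravel(),*cv2.PCACompute2(np.c_[u,v].astype(float),None)[1:]
            print(c,round(d["conf"],2),cx,cy,ev[0],"rows",v.min(),v.max(),"cols at top",u[v==v.min()].mean(),"bottom",u[v==v.max()].mean())
    for n in("torch_center","torch_tail","short_torch_center","cradle"):
        print(c,n,[(round(d["conf"],2),np.round(d["pixel"],1).tolist()) for d in bot.mark_of(c,n)[:3]])
print(proj("top",[.6354,.1097,.004]),proj("scene",[.6354,.1097,.004]))
E
```

```text
tip long [ 0.5197 -0.2184  0.1438] short [ 0.5583 -0.1413  0.1124]
scene pocket 0.88 [0.6426 0.1189]
scene wide_pocket 0.82 [0.6977 0.1124]
scene 0.94 228.853488372093 228.12558139534883 [-0.1635  0.9865] rows 210 249 cols at top 229.5 bottom 226.5
scene torch_center [(0.89, [241.4, 228.7]), (0.61, [175.2, 230.3])]
scene torch_tail [(0.88, [181.9, 213.6])]
scene short_torch_center [(0.56, [254.4, 254.4])]
scene cradle [(0.68, [272.8, 240.3])]
top pocket 0.8 [0.6319 0.1167]
top pocket 0.55 [0.5912 0.2649]
top wide_pocket 0.66 [0.6949 0.1208]
top 0.65 350.9913793103448 198.28879310344828 [-0.0458  0.9989] rows 185 210 cols at top 351.0 bottom 351.0
top torch_center [(0.98, [312.8, 386.0]), (0.73, [193.6, 353.5]), (0.45, [232.8, 278.9])]
top torch_tail [(0.58, [297.2, 396.5])]
top short_torch_center [(0.71, [184.1, 327.4])]
top cradle [(0.76, [185.3, 336.4])]
(np.float64(171.06580706721326), np.float64(243.84019276025293)) (np.float64(303.9909298044223), np.float64(346.98176832192013))
```

```bash
python3 - <<'E'
from lip import *
from scipy.spatial.transform import Rotation as Ro
np.set_printoptions(precision=4,suppress=True)
tip=tri((213.3,231.7),(205.9,350.8)); cen=tri((242,228.3),(193,353.3)); d=(tip-cen); print("cen",cen,"len",np.linalg.norm(d),"axis",d/np.linalg.norm(d))
az=np.deg2rad(173); 
for L in(30,35):
    l=np.deg2rad(L); ax=np.array([np.sin(l)*np.cos(az),np.sin(l)*np.sin(az),np.cos(l)])
    for nm,k in(("cen",.075),("tail",.15),("base of out",.094)):
        X=tip-ax*k; print(L,nm,X,"scene",np.round(proj("scene",X),1),"top",np.round(proj("top",X),1))
    if L==35:
        zt=-ax; yt=np.array([-np.sin(az),np.cos(az),0])*-1; 
        s=bot.sense(); R0=Ro.from_rotvec(s["orientation"]); 
        if (R0.as_matrix()[:,1]@yt)<0: yt=-yt
        Rg=np.c_[np.cross(yt,zt),yt,zt]; rel=(Ro.from_matrix(Rg)*R0.inv()).as_rotvec()
        print("rel units",rel/(np.pi/2)); 
        for nm,back in(("pre",.06),("grasp",0)):
            T=tip+zt*(.041-back); print(nm,T,"shift units",(T-s["eef_pos"])/.3)
print(s["eef_pos"])
E
```

```text
cen [ 0.5628 -0.2268  0.0784] len 0.07882494335688772 axis [-0.5471  0.106   0.8304]
30 cen [ 0.5569 -0.223   0.0789] scene [240.4 227.5] top [195.4 350.3]
30 tail [ 0.5942 -0.2275  0.0139] scene [266.8 223.9] top [185.7 350. ]
30 base of out [ 0.5664 -0.2241  0.0624] scene [247.2 226.6] top [192.9 350.2]
35 cen [ 0.5624 -0.2237  0.0824] scene [240.9 226.5] top [193.5 350.6]
35 tail [ 0.6051 -0.2289  0.021 ] scene [268.  221.8] top [182.  350.7]
35 base of out [ 0.5732 -0.225   0.0668] scene [247.8 225.3] top [190.5 350.6]
rel units [-0.0027 -0.3898 -0.1422]
pre [ 0.5089 -0.2171  0.1594] shift units [-0.1998 -0.7809 -0.082 ]
grasp [ 0.5431 -0.2213  0.1103] shift units [-0.086  -0.7949 -0.2459]
[0.5688 0.0172 0.184 ]
```

Emit:
carry_out:
  targets:
    - [[-0.003,-0.39,-0.142,-0.25,-0.3,0.1,0.36],[-0.003,-0.39,-0.142,-0.25,-0.6,0.1,0.36],[-0.003,-0.39,-0.142,-0.25,-0.78,0.1,0.36],[-0.003,-0.39,-0.142,-0.25,-0.78,0.1,0.36],[-0.003,-0.39,-0.142,-0.25,-0.78,0.1,0.36],[-0.003,-0.39,-0.142,-0.25,-0.78,0.05,0.36],[-0.003,-0.39,-0.142,-0.22,-0.78,-0.02,0.36],[-0.003,-0.39,-0.142,-0.22,-0.78,-0.02,0.36]]

```text
time: 19.7
eef_pos: [0.5022, -0.2168, 0.176]
orientation: [0.156, 2.529, -0.046]
contact_force: [-1.2, 0.7, 0.1]
opening: 0.681
grasp_force: 0.0
```

```bash
cat > tg.py <<'E'
from h import *
from scipy.spatial.transform import Rotation as Ro
np.set_printoptions(precision=4,suppress=True)
s=bot.sense(); R=Ro.from_rotvec(s["orientation"]).as_matrix(); print(s["time"],s["eef_pos"],"opening",s["opening"],s["contact_force"]); print("tool z",R[:,2],"y",R[:,1])
tip=np.array([.520,-.218,.144]); T=tip+.041*R[:,2]; print("to grasp units",(T-s["eef_pos"])/.3)
E
python3 tg.py
```

```text
19.7 [ 0.5022 -0.2168  0.176 ] opening 0.681327196183025 [-1.2008  0.7241  0.1057]
tool z [ 0.5673 -0.0685 -0.8207] y [0.1227 0.9924 0.0019]
to grasp units [ 0.1368 -0.0135 -0.2189]
```

Emit:
carry_out:
  targets:
    - [[0,0,0,0.035,-0.004,-0.055,0.36],[0,0,0,0.07,-0.007,-0.11,0.36],[0,0,0,0.105,-0.01,-0.165,0.36],[0,0,0,0.137,-0.013,-0.218,0.36],[0,0,0,0.137,-0.013,-0.218,0.36],[0,0,0,0.137,-0.013,-0.218,-1],[0,0,0,0.137,-0.013,-0.218,-1],[0,0,0,0.137,-0.013,-0.218,-1]]

```text
time: 20.5
eef_pos: [0.544, -0.2208, 0.1137]
orientation: [0.154, 2.525, -0.051]
contact_force: [0.5, 0.7, 0.1]
opening: 0.434
grasp_force: 0.0
```

Emit:
carry_out:
  targets:
    - [[0,0,0,0,0,0,-1],[0,0,0,0,0,0,-1]]

```text
time: 20.7
eef_pos: [0.544, -0.2209, 0.1134]
orientation: [0.154, 2.525, -0.05]
contact_force: [-3.1, 0.5, 5.9]
opening: 0.372
grasp_force: 30.0
```

Emit:
carry_out:
  targets:
    - [[0,0,0,-0.017,0.002,0.028,-1],[0,0,0,-0.035,0.004,0.06,-1],[0,0,0,-0.053,0.007,0.09,-1],[0,0,0,-0.07,0.009,0.12,-1],[0,0,0,-0.088,0.012,0.15,-1],[0,0,0,-0.106,0.014,0.18,-1],[0,0,0,-0.124,0.017,0.21,-1],[0,0,0,-0.142,0.02,0.245,-1]]

```text
time: 21.5
eef_pos: [0.5008, -0.2145, 0.1868]
orientation: [0.154, 2.527, -0.049]
contact_force: [-0.3, -0.2, -1.8]
opening: 0.37
grasp_force: 30.0
```

Emit:
carry_out:
  targets:
    - [[0,0,0,0,0,0.14,-1],[0.012,0.1,0,0,0.05,0.26,-1],[0.024,0.19,0,0,0.2,0.27,-1],[0.035,0.28,0,0.1,0.36,0.27,-1],[0.047,0.384,0,0.2,0.52,0.27,-1],[0.047,0.384,0,0.3,0.68,0.27,-1],[0.047,0.384,0,0.4,0.84,0.27,-1],[0.047,0.384,0,0.45,1.0,0.27,-1]]

```text
time: 22.3
eef_pos: [0.6274, 0.0627, 0.2669]
orientation: [0.192, 3.133, -0.002]
contact_force: [0.6, -0.7, 0.1]
opening: 0.37
grasp_force: 30.0
```

```bash
python3 tg.py; python3 - <<'E'
from h import *
s=bot.sense();t=s["eef_pos"]
for c in("scene","top"):
    bot.camera(c)
    for n,z in(("pocket",.004),("wide_pocket",.004),("torch_tail",t[2]-.109),("torch_center",t[2]-.034)):
        for d in bot.mark_of(c,n)[:2]: print(c,n,round(d["conf"],2),onz(c,d["pixel"],z)[:2])
E
```

```text
22.3 [0.6274 0.0627 0.2669] opening 0.3700726418478516 [ 0.5688 -0.7294  0.1399]
tool z [ 0.0028 -0.0015 -1.    ] y [ 0.1224  0.9925 -0.0012]
to grasp units [-0.3577 -0.9359 -0.5463]
scene pocket 0.72 [0.63455912 0.10662604]
scene pocket 0.62 [0.45855405 0.00206242]
scene wide_pocket 0.6 [0.69591844 0.11407076]
scene torch_tail 0.84 [ 0.41100749 -0.30771665]
scene torch_tail 0.64 [0.62990444 0.06422594]
scene torch_center 0.91 [0.62194464 0.07021662]
scene torch_center 0.82 [ 0.48244636 -0.22245283]
top pocket 0.9 [0.63181073 0.10717336]
top wide_pocket 0.78 [0.68845634 0.1212635 ]
top wide_pocket 0.27 [0.56772969 0.26850877]
top torch_tail 0.74 [ 0.26627    -0.35167809]
top torch_tail 0.74 [ 0.57606682 -0.17807396]
top torch_center 0.68 [ 0.22559316 -0.30876254]
top torch_center 0.62 [0.60390278 0.07921353]
```

Emit:
carry_out:
  targets:
    - [[0,0,0,0.0,0.1,0,-1],[0,0,0,0.0,0.1,-0.1,-1],[0,0,0,0.0,0.1,-0.1,-1],[0,0,0,0.0,0.1,-0.1,-1]]

```text
time: 23.2
eef_pos: [0.6263, 0.0904, 0.2375]
orientation: [0.192, 3.133, -0.002]
contact_force: [-0.1, -0.9, -0.3]
opening: 0.369
grasp_force: 30.0
```

```bash
python3 tg.py; python3 - <<'E'
from h import *
s=bot.sense();t=s["eef_pos"]
for c in("scene","top"):
    bot.camera(c)
    for n,z in(("pocket",.004),("torch_tail",t[2]-.109),("torch_center",t[2]-.034)):
        for d in bot.mark_of(c,n)[:2]: print(c,n,round(d["conf"],2),onz(c,d["pixel"],z)[:2])
E
```

```text
23.2 [0.6263 0.0904 0.2375] opening 0.36888815978911 [-0.0994 -0.8793 -0.2683]
tool z [ 0.0029 -0.0012 -1.    ] y [ 0.1222  0.9925 -0.0008]
to grasp units [-0.354  -1.0283 -0.4485]
scene pocket 0.72 [0.63655073 0.11439879]
scene torch_tail 0.62 [0.62120788 0.09601843]
scene torch_tail 0.55 [ 0.3933287  -0.31887921]
scene torch_center 0.96 [0.6221781  0.09131354]
scene torch_center 0.73 [ 0.44027593 -0.23102083]
top pocket 0.7 [0.63495452 0.11045354]
top torch_tail 0.67 [ 0.25438075 -0.35868869]
top torch_tail 0.52 [0.66580416 0.11070236]
top torch_center 0.63 [ 0.21112341 -0.30582836]
```

Emit:
carry_out:
  targets:
    - [[0,0,0,0.03,0.069,0,-1],[0,0,0,0.03,0.069,-0.05,-1],[0,0,0,0.03,0.069,-0.1,-1],[0,0,0,0.03,0.069,-0.15,-1],[0,0,0,0.03,0.069,-0.2,-1],[0,0,0,0.03,0.069,-0.25,-1],[0,0,0,0.03,0.069,-0.25,-1]]

```text
time: 24.3
eef_pos: [0.6346, 0.1118, 0.1602]
orientation: [-0.191, -3.135, 0.002]
contact_force: [-0.4, 0.1, -1.3]
opening: 0.369
grasp_force: 30.0
```

Emit:
carry_out:
  targets:
    - [[0,0,0,0,0,-0.04,-1],[0,0,0,0,0,-0.08,-1],[0,0,0,0,0,-0.12,-1],[0,0,0,0,0,-0.14,-1],[0,0,0,0,0,-0.14,-1]]

```text
time: 24.8
eef_pos: [0.635, 0.1118, 0.119]
orientation: [0.191, 3.134, -0.001]
contact_force: [-0.6, -0.3, -1.2]
opening: 0.368
grasp_force: 30.0
```

Emit:
carry_out:
  targets:
    - [[0,0,0,0,0,-0.01,-1],[0,0,0,0,0,-0.02,-1],[0,0,0,0,0,-0.025,-1],[0,0,0,0,0,-0.025,-1]]

```text
time: 25.2
eef_pos: [0.6354, 0.1118, 0.1125]
orientation: [0.191, 3.132, -0.001]
contact_force: [-0.4, 0.1, -2.3]
opening: 0.368
grasp_force: 30.0
```

Emit:
carry_out:
  targets:
    - [[0,0,0,0,0,-0.007,-1],[0,0,0,0,0,-0.014,-1],[0,0,0,0,0,-0.02,-1],[0,0,0,0,0,-0.02,-1]]

```text
time: 25.6
eef_pos: [0.6369, 0.1118, 0.1092]
orientation: [0.19, 3.127, -0.001]
contact_force: [-1.4, -0.7, 11.3]
opening: 0.372
grasp_force: 30.0
```

Emit:
carry_out:
  targets:
    - [[0,0,0,0,0,0.01,-1],[0,0,0,0,0,0.012,0.3],[0,0,0,0,0,0.012,0.3],[0,0,0,0,0,0.012,0.3],[0,0,0,0,0,0.012,0.3],[0,0,0,0,0,0.1,0.3],[0,0,0,0,0,0.25,0.3],[0,0,0,0,0,0.4,0.3]]

```text
time: 26.4
eef_pos: [0.635, 0.1119, 0.2276]
orientation: [0.191, 3.134, -0.001]
contact_force: [0.7, -1.1, 1.1]
opening: 0.649
grasp_force: 0.0
```

Emit:
carry_out:
  targets:
    - [[0,0,0,-0.1,-0.15,0.05,0.3],[0,0,0,-0.3,-0.4,0.05,0.3],[0,0,0,-0.5,-0.5,0.05,0.3],[0,0,0,-0.6,-0.6,0.05,0.3],[0,0,0,-0.6,-0.6,0.05,0.3],[0,0,0,-0.6,-0.6,0.05,0.3]]

```text
time: 27.0
eef_pos: [0.4526, -0.07, 0.242]
orientation: [0.196, 3.132, -0.002]
contact_force: [0.1, 0.1, 0.9]
opening: 0.65
grasp_force: 0.0
```

```bash
python3 q.py; python3 - <<'E'
from lip import *
P=None
for c in("scene","top"):
    im=bot.camera(c)
    for n,z in(("pocket",.004),("torch_center",.079),("torch_tail",.004),("short_torch_center",.06)):
        for d in bot.mark_of(c,n)[:3]: print(c,n,round(d["conf"],2),np.round(d["pixel"]),onz(c,d["pixel"],z)[:2].round(3))
    for d in bot.cut_out(c,"torch_center")[:3]:
        v,u=np.nonzero(d["mask"]); i=v.argmin(); print(c,"mask",round(d["conf"],2),"rows",v.min(),v.max(),"cols",u.min(),u.max())
    print(c,"expected tip",np.round(proj(c,[.636,.112,.154])),"rim level",np.round(proj(c,[.636,.112,.09])))
# tote lip corner estimate from mask
for c in("scene",):
    d=max(bot.cut_out(c,"tote_center"),key=lambda d:d["conf"]); r=cv2.boundingRect(d["mask"].astype(np.uint8)); print("tote mask",d["conf"],r)
E
```

```text
scene tote_pivot 0.56 [0.587 0.265]
scene tote_pivot 0.27 [ 0.627 -0.425]
scene tote_center 0.77 [0.653 0.173]
scene tote_swing 0.79 [0.723 0.096]
top tote_pivot 0.72 [0.587 0.248]
top tote_pivot 0.34 [ 0.448 -0.009]
top tote_center 0.82 [0.663 0.174]
top tote_swing 0.64 [0.737 0.086]
27.4 [ 0.4561 -0.0675  0.2413] [-0.4319 -0.3409  0.0828] 0.6479088286137532 0.0
scene pocket 0.95 [302. 349.] [0.627 0.113]
scene torch_center 0.91 [176. 230.] [ 0.289 -0.304]
scene torch_center 0.56 [284. 350.] [0.631 0.11 ]
scene torch_tail 0.9 [182. 216.] [ 0.24 -0.38]
scene torch_tail 0.6 [328. 281.] [ 0.739 -0.036]
scene mask 0.88 rows 259 292 cols 344 360
scene mask 0.88 rows 160 185 cols 211 253
scene expected tip [264. 353.] rim level [282. 351.]
top pocket 0.71 [169. 242.] [0.642 0.117]
top pocket 0.33 [191. 196.] [0.57 0.26]
top torch_center 0.65 [311. 384.] [ 0.214 -0.328]
top torch_tail 0.67 [298. 398.] [ 0.246 -0.383]
top torch_tail 0.54 [170. 242.] [0.64  0.114]
top torch_tail 0.21 [138. 247.] [0.741 0.101]
top short_torch_center 0.57 [184. 328.] [ 0.593 -0.157]
top mask 0.73 rows 158 174 cols 233 248
top mask 0.56 rows 294 335 cols 365 401
top expected tip [163. 237.] rim level [167. 240.]
tote mask 0.87 (336, 272, 87, 60)
```

```bash
python3 -c "
from rig import bot; print(bot.hand_in())"
```

```text
the job is handed in; nothing more can be done
None
```

I handed the job in at about 28 s. The tote is turned and pressed into the corner stop, and the long torch stands tail-down on the floor of the small pocket. The verdict wasn't shown. The pivot corner slid about 30 mm mid-swing (limit 45 mm) before I gripped the end wall and brought it back, and one push on the tote reached about 72 N at the wrist (limit 120 N).

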